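Lay out the stones of a mosaic strip round two glued ones

ROBOT

A 6-joint arm with a two-finger parallel gripper is mounted at the origin on the work surface. World frame = base frame: x ahead of the robot, y to its left, z up, the work surface at z = 0. Lengths are in m, angles in rad, forces in N, time in s.
With the tool pointing down it reaches from about 0.375 to 0.9 m from the base axis. Payload 3.1 kg.
Tool frame: the origin (TCP) lies midway between the tips of the shut fingers; the grasp point (between the pads) lies 19 mm behind it; z points along the fingers, y is the line along which they close (so a half turn about z gives the same grasp; the last joint's range is limited). The gripper opens to 87 mm and grips with 3 to 60 N. Pads are 19 mm wide; open, the fingers measure 117 mm over their backs; the gripper's body (75 mm by 190 mm) begins 51 mm behind the grasp point.
Start: joints at [0.944, 0.527, 1.433, -0, 1.181, -0.178], TCP at [0.271, 0.563, 0.223] pointing down, gripper open.
Joint ranges: [-3.08, 3.08], [-0.75, 2.2], [0.22, 2.44], [-1.43, 4.57], [0, 2.65], [-2.85, 2.85]. Speed limits (rad/s): [2.79, 2.79, 3.14, 3.14, 3.14, 3.14].

INTERFACE

Orientations are given as a unit quaternion [x, y, z, w].
In Python, from rig import get_obs, cams, job gives the robot as it stands.
- The arm moves only by the tool servo_tool, never from a script. Its argument "moves" is text: rows parted by semicolons, each of 5 numbers parted by spaces: the shift along the tool's x, y, z in m, then the turn about the tool's z in degrees, then the finger opening in m, from 0 to 0.087. In form: dx dy dz spin claw; .... A call has 1 to 10 rows; each row is the pose to reach, as a shift and turn from the pose commanded when the call began, along the tool's axes at that moment; what a row does not reach only later rows make up. A row lasts 1/12 s, in which the tool goes at most 41.7 mm and 7.16 degrees, less where a joint would pass 70% of its speed; a pose out of reach is approached as far as the arm can. A call with a gripper value outside its range is refused whole. The fingers move at their own pace and stop on an object; "grip_force" is the grip in N (left out, the last holds). Time passes only in rows, so rows that repeat a pose let the fingers close. It gives the time, the measured TCP pose, the force, the opening and the grip force at its end, in the units of the state.
- get_obs(): the state, without advancing time (a new reading comes with each control period).
- cams.camera(name): name is "scene" or "side" or "wrist"; returns the picture (480x640x3 uint8, blue, green, red); there is no depth.
- cams.camera_model(name): a dict with "fx", "fy", "cx", "cy" (pixels), "dist" ([k1, k2, p1, p2, k3] as OpenCV has them; the pictures are not rectified), "R" (3x3) and "t" (3): a world point X has camera coordinates R X + t. Camera axes: x right, y down, z forward; pixel columns grow to the right and rows downward; lengths in m; the calibration is good to about 2 mm. A picture is of the moment at which its call begins: read the wrist's pose just before it. camera_model takes no time and is no camera call; for the wrist camera it gives the pose at the moment of the call.
- job.hand_in(): hands the job in; it is judged then, once.
The state is a dict: "time": time; "q": joint angles; "joint_velocities": joint speeds; "joint_torque": joint torques, N m; "position": TCP position; "tool_rot": TCP orientation; "ft_force": force on the tool from outside, world axes, zero at the start; "moment": the same for the moment, N m; "grip_width": finger opening in m; "grip_force": force on a finger pad.
Only numpy, scipy, OpenCV 4.12 (cv2) and the standard library are available. Lean on these libraries where they do the work, as an engineer would, in place of code of your own. Each camera call takes 0.05 s, during which the arm holds its last target. There are 200 camera calls.

TASK

Working outwards from the middle of the wooden strip frame, first lay the square stone midway between the two glued stones, then the bar stone lengthwise beside the glued hexagon on its outer side, then the disc beside the glued cross on its outer side: all flat on the frame's floor, along the middle of the channel, square and bar in line with the rails, bar and disc about a finger's width (14 mm) clear of their glued neighbour. Last, stand the brass weight upright on the middle of the square stone to press it down. Set the pieces down without dropping them, and leave the L-shaped offcut, the glue jar and the tape roll where they are.

Things in the scene. Friction and masses are not known exactly. Their poses are not given: they have to be found in the camera images.
- square_mid (a point): Square stone, loose: white marble, 42 x 42 mm, 24 mm thick, about 0.11 kg. The point is its centre, 12 mm above its underside; x and y are parallel to its sides, z up. Starts flat on the bench, as do all loose pieces.
- bar_mid (a point): Bar stone, loose: white marble, 64 mm long (own x), 30 mm wide (own y), 24 mm thick, about 0.12 kg. The point is its centre, 12 mm above its underside.
- disc_mid (a point): Disc stone, loose: round, white marble, 46 mm in diameter, 24 mm thick, about 0.1 kg. The point is its centre, 12 mm above its underside.
- weight_mid (a point): Brass pressing weight, loose, upright: a cylinder 34 mm in diameter and 34 mm high, then a neck, then a knob 22 mm in diameter from 42 to 50 mm; 50 mm high in all, about 0.28 kg. The point lies on its axis, 25 mm above its underside.
- strip: Strip frame, fixed to the bench: a long shallow tray of dark wood. Its floor is 5 mm above the bench, 62 mm wide (own x) and 352 mm long (own y); rails 10 mm wide stand round it, tops 11 mm above the bench, so that fingers holding the upper half of a stone across the channel pass over them. Origin at its centre, on the bench surface; y along the channel.
- hexagon: Glued hexagon stone, fixed: white marble, 48 mm between flats along the channel, 55 mm across it, 24 mm thick. It lies on the frame's floor on the channel's centre line, 60 mm from the middle, on either side (the cross is then on the other). Origin at the centre of its underside, 5 mm above the bench.
- cross: Glued plus-shaped stone, fixed: white marble, 44 mm over the arms, which run along and across the channel and are 16 mm wide, 24 mm thick. It lies on the centre line 60 mm from the frame's middle, opposite the hexagon, 120 mm from it centre to centre. Origin at the centre of its underside, 5 mm above the bench.
- offcut: L-shaped marble offcut, about 56 x 52 mm, 16 mm high; loose, stands on the bench, to be left alone. Origin at the centre of its underside.
- jar: Small amber glue jar with a white cap, 48 mm in diameter, 58 mm high; loose, stands on the bench, to be left alone. Origin at the centre of its underside.
- tape: Roll of pale paper tape lying flat, 72 mm in diameter with a 56 mm hole, 24 mm high; loose, stands on the bench, to be left alone. Origin at the centre of its underside.

How it is judged:
On the way, in this order (a step that is already met when the one before it is completed fails the run):
1. the square stone lies released between the glued stones (horizontal distance between square_mid and hexagon below 0.07 m and horizontal distance between square_mid and cross below 0.07 m and z of square_mid in the frame of strip between 0.013 and 0.021 m and x of square_mid in the frame of strip between -0.013 and 0.013 m and (angle between the y axis of strip and the x axis of square, either way round below 0.2 rad or angle between the y axis of strip and the y axis of square, either way round below 0.2 rad) and contact force between the fingers and square below 0.3 N and linear speed of square below 0.02 m/s), for 0.2 s.
2. the bar stone lies released beside the glued hexagon (horizontal distance between bar_mid and hexagon between 0.056 and 0.084 m and horizontal distance between bar_mid and cross above 0.15 m and z of bar_mid in the frame of strip between 0.013 and 0.021 m and x of bar_mid in the frame of strip between -0.013 and 0.013 m and angle between the y axis of strip and the x axis of bar, either way round below 0.2 rad and contact force between the fingers and bar below 0.3 N and linear speed of bar below 0.02 m/s), for 0.2 s.
3. the disc lies released beside the glued cross (horizontal distance between disc_mid and cross between 0.045 and 0.073 m and horizontal distance between disc_mid and hexagon above 0.14 m and z of disc_mid in the frame of strip between 0.013 and 0.021 m and x of disc_mid in the frame of strip between -0.013 and 0.013 m and contact force between the fingers and disc below 0.3 N and linear speed of disc below 0.02 m/s), for 0.2 s.
4. the brass weight stands released on the square stone (horizontal distance between weight_mid and square_mid below 0.01 m and z of weight_mid in the frame of square_mid between 0.033 and 0.041 m and angle between weight_mid's own z axis and vertical below 0.1 rad and contact force between the fingers and weight below 0.3 N and linear speed of weight below 0.02 m/s), for 0.2 s.
At the end, for the whole second after the job is handed in: All released, at rest. Stones flat in the channel, within 13 mm of its centre line; square midway (within 10 mm), square and bar within 0.2 rad of the rails; bar outside the hexagon and disc outside the cross, gap at most 28 mm; weight upright on the square, within 10 mm of its centre (all of step 1 and all of step 2 and all of step 3 and all of step 4); the robot touches nothing.
It fails at once if a bystander (offcut, jar or tape roll) was moved more than 20 mm or tipped (distance of any of offcut, jar, tape from where it was at the start of the episode above 0.02 m or angle between any of offcut, jar, tape's own z axis and vertical above 0.5 rad).
It fails at once if a piece was dropped (fell freely faster than 0.7 m/s, about 25 mm) ((linear speed of square above 0.7 m/s and contact force between square and anything else below 0.05 N) or (linear speed of bar above 0.7 m/s and contact force between bar and anything else below 0.05 N) or (linear speed of disc above 0.7 m/s and contact force between disc and anything else below 0.05 N) or (linear speed of weight above 0.7 m/s and contact force between weight and anything else below 0.05 N)).
It also fails if it takes over 106 s, if anything falls off the work surface, if the arm or the gripper's body presses on something with over 40 N, if the wrist force passes 120 N, or if a joint passes its speed limit or range.

## Working session

There is one attempt and no reset: what is moved stays moved. The work goes in short steps, Python scripts to look and compute and a tool call to move; the robot and the scene stay as the last step left them, time stands still between calls to the robot, and variables do not carry over. Pictures are saved under pics/ and viewed, at most 14 in all, crops included, and the job is handed in when it is done.

Besides the shell and the picture viewer there is one more tool, called after ">>>" in YAML: its name, and indented under it one key for each argument. servo_tool: Moves the arm, as the interface text tells. Its arguments: {"type":"object","properties":{"moves":{"type":"string"},"grip_force":{"type":"number"}},"required":["moves"]}

```bash
mkdir -p pics; ls; python3 - <<'E'
from rig import get_obs,cams
import cv2
o=get_obs();print(o['time'],o['position'],o['tool_rot'],o['grip_width'])
for n in('scene','side','wrist'):
    m=cams.camera_model(n);print(n,m)
    cv2.imwrite(f'pics/{n}0.png',cams.camera(n))
E
```

```text
pics
0.0 [0.27072015 0.56252208 0.22155019] [ 2.22531681e-01  9.74924864e-01 -9.89687740e-04 -4.26113122e-04] 0.08710209087816874
scene {'fx': 535.1836571326379, 'fy': 535.1836571326379, 'cx': 321.29963258034337, 'cy': 238.6887709982193, 'dist': array([-0.14347687,  0.        ,  0.        ,  0.        ,  0.        ]), 'R': array([[ 0.85918205,  0.51144368, -0.01521715],
       [ 0.42534083, -0.73043578, -0.53436762],
       [-0.28441409,  0.45264659, -0.84511519]]), 't': array([-0.4725118 , -0.21759216,  1.26789163])}
side {'fx': 448.35679947487785, 'fy': 448.35679947487785, 'cx': 319.06470846198283, 'cy': 236.5609345715922, 'dist': array([-0.05826163,  0.        ,  0.        ,  0.        ,  0.        ]), 'R': array([[-0.9300983 , -0.36714511, -0.01102839],
       [-0.2693954 ,  0.70226102, -0.65898072],
       [ 0.24968636, -0.60994584, -0.75207898]]), 't': array([0.52400362, 0.17145321, 0.73724857])}
wrist {'fx': 386.53664698002854, 'fy': 386.53664698002854, 'cx': 322.79126420209707, 'cy': 235.60227246854734, 'dist': array([-0.08319519,  0.        ,  0.        ,  0.        ,  0.        ]), 'R': array([[ 0.43354171,  0.90112944, -0.00270615],
       [ 0.86181597, -0.41374652,  0.29340596],
       [ 0.26327708, -0.12953593, -0.95598411]]), 't': array([-0.62335139, -0.03466253,  0.39177672])}
```

View pics/scene0.png

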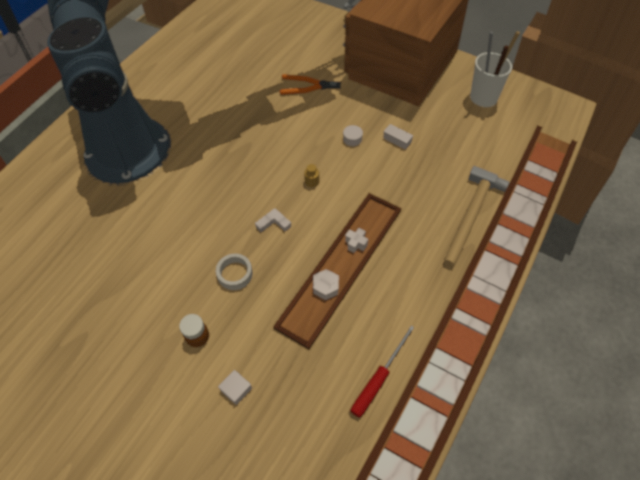

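View pics/side0.png

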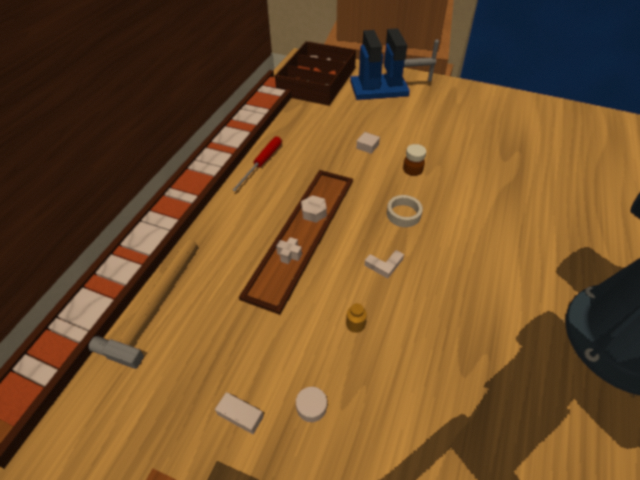

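The scene picture shows the square at (235,387), bar at (398,135), disc at (353,135), weight at (312,176), hexagon at (326,285) and cross at (356,240). The same items in the side picture are at (368,143), (240,412), (311,404), (356,317), (314,208) and (289,250).

```bash
cat > h.py <<'E'
from rig import get_obs,cams
import cv2,numpy as np
def ray(m,px,z):
    K=np.array([[m['fx'],0,m['cx']],[0,m['fy'],m['cy']],[0,0,1]])
    u=cv2.undistortPoints(np.array(px,float).reshape(-1,1,2),K,m['dist']).reshape(-1,2)
    d=np.c_[u,np.ones(len(u))]@m['R']; c=-m['R'].T@m['t']
    return (c+d*((z-c[2])/d[:,2])[:,None])[:,:2]
def whitemask(im,s=75,v=110):
    h=cv2.cvtColor(im,cv2.COLOR_BGR2HSV)
    return ((h[...,1]<s)&(h[...,2]>v)).astype('u1')*255
def brass(im):
    h=cv2.cvtColor(im,cv2.COLOR_BGR2HSV)
    return cv2.inRange(h,(12,165,40),(32,255,255))
def blob(mask,px,r=25):
    n,l,s,c=cv2.connectedComponentsWithStats(mask)
    k=[i for i in range(1,n) if s[i,4]>60 and np.hypot(*(c[i]-px))<r]
    if not k:return None
    i=max(k,key=lambda i:s[i,4]); M=(l==i).astype('u1')
    cn=max(cv2.findContours(M,0,1)[0],key=cv2.contourArea)
    return c[i],s[i,4],cn
E
cat > m0.py <<'E'
from h import *
S={'scene':dict(square=(235,387),bar=(398,135),disc=(353,135),weight=(312,176),hex=(326,285),cross=(356,240)),
'side':dict(square=(368,143),bar=(240,412),disc=(311,404),weight=(356,317),hex=(314,208),cross=(289,250))}
for n in S:
    im=cv2.imread(f'pics/{n}0.png');m=cams.camera_model(n);P={}
    for k,p in S[n].items():
        b=blob(brass(im) if k=='weight' else whitemask(im),p)
        z={'weight':.023,'hex':.017,'cross':.017}.get(k,.012)
        if b is None: print(n,k,None);continue
        P[k]=ray(m,[b[0]],z)[0]
        r=cv2.minAreaRect((ray(m,b[2].reshape(-1,2),z)*1e4).astype('f4'))
        print(n,k,b[0].round(1),b[1],P[k].round(4),'rect mm',np.round(np.array(r[1])/10,1),round(r[2],1))
    if 'hex' in P and 'cross' in P:
        d=P['hex']-P['cross'];print('axis',np.linalg.norm(d),np.degrees(np.arctan2(d[1],d[0])),(P['hex']+P['cross'])/2)
E
python3 m0.py
```

```text
scene square [234.1 385.8] 569 [ 0.5686 -0.3362] rect mm [43.7 43. ] 78.5
scene bar [398.  133.5] 276 [0.5504 0.3565] rect mm [33.6 68. ] 87.7
scene disc [352.5 132.4] 239 [0.4553 0.3049] rect mm [45.5 45.7] 30.2
scene weight [311.3 175.8] 186 [0.4444 0.1346] rect mm [24.4 54.3] 31.7
scene hex [325.3 282. ] 526 [ 0.6041 -0.0749] rect mm [49.4 55.2] 30.3
scene cross [356.2 237.6] 287 [0.6067 0.046 ] rect mm [41.  42.5] 43.6
axis 0.1208814591114922 -91.21817499045083 [ 0.60536603 -0.01447449]
side square [367.8 139.5] 111 [ 0.5737 -0.3483] rect mm [33.2 33.1] 88.2
side bar [238.5 411.2] 721 [0.5542 0.347 ] rect mm [28.3 61.3] 85.1
side disc [310.8 402.5] 618 [0.4598 0.2956] rect mm [39. 44.] 21.4
side weight None
side hex [313.2 205.1] 240 [ 0.6107 -0.0869] rect mm [41.7 44.1] 22.9
side cross [288.5 247.1] 160 [0.612  0.0353] rect mm [33.9 32.6] 45.2
axis 0.12220766547522204 -90.62481779132368 [ 0.61132809 -0.02575451]
```

View pics/wrist0.png

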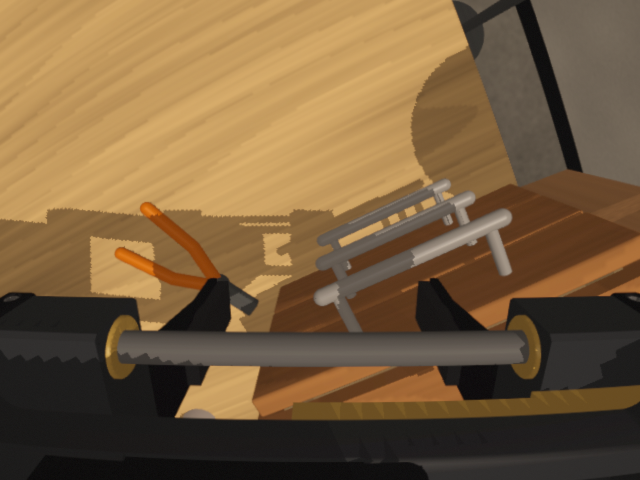

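The wrist view shows only pliers and the wooden box. The fingers are at about (220,300) and (430,300). The white masks seem to be mostly top faces, so I'll recast them at top height.

```bash
cat > m1.py <<'E'
from h import *
exec(open('m0.py').read().split('\n',1)[1].split('for n in')[0])
import sys
for v,s in ((110,75),(150,70)):
  for n in S:
    im=cv2.imread(f'pics/{n}0.png');m=cams.camera_model(n);P={}
    for k,p in S[n].items():
        if k=='weight':continue
        b=blob(whitemask(im,s,v),p)
        if b is None: print(n,k,None);continue
        z=.029 if k in('hex','cross') else .024
        P[k]=ray(m,[b[0]],z)[0]
        r=cv2.minAreaRect((ray(m,b[2].reshape(-1,2),z)*1e4).astype('f4'))
        print(v,n,k,b[1],P[k].round(4),'rect',np.round(np.array(r[1])/10,1),round(r[2],1),(np.array(r[0])/1e4).round(4))
im=cv2.imread('pics/side0.png');h=cv2.cvtColor(im,cv2.COLOR_BGR2HSV)
print(h[300:335:4,356],h[143,368],h[150,372],h[135,366])
a=cv2.imread('pics/scene0.png')[150:250,280:380];b=im[290:340,330:380];c=im[120:170,340:390]
cv2.imwrite('pics/crop1.png',np.hstack([cv2.resize(x,(260,520)if 0 else (260,260),interpolation=0) for x in(a,b,c)]))
E
python3 m1.py
```

```text
110 scene square 569 [ 0.5723 -0.3382] rect [43.2 42.4] 78.5 [ 0.5722 -0.3379]
110 scene bar 276 [0.5544 0.3456] rect [33.2 67.1] 87.7 [0.5547 0.3458]
110 scene disc 239 [0.4604 0.2947] rect [44.9 45.1] 30.2 [0.4596 0.296 ]
110 scene hex 526 [ 0.6074 -0.0803] rect [48.7 54.5] 30.3 [ 0.6079 -0.0807]
110 scene cross 287 [0.6099 0.039 ] rect [40.5 41.9] 43.6 [0.6098 0.0394]
110 side square 111 [ 0.5696 -0.3325] rect [32.6 32.5] 88.2 [ 0.5693 -0.3331]
110 side bar 721 [0.5505 0.3502] rect [27.8 60.1] 85.1 [0.5509 0.3502]
110 side disc 618 [0.4578 0.2997] rect [38.3 43.2] 21.4 [0.4578 0.2993]
110 side hex 240 [ 0.6059 -0.0757] rect [40.9 43.3] 22.9 [ 0.6058 -0.075 ]
110 side cross 160 [0.6072 0.0442] rect [33.3 32. ] 45.2 [0.6075 0.0455]
150 scene square 504 [ 0.5712 -0.3369] rect [41.3 39.7] 79.3 [ 0.5713 -0.337 ]
150 scene bar 224 [0.553  0.3478] rect [26.4 61.5] 84.6 [0.5527 0.3479]
150 scene disc 199 [0.4595 0.2968] rect [42.  41.5] 83.6 [0.4589 0.2973]
150 scene hex 459 [ 0.6075 -0.0789] rect [46.7 50.2] 30.3 [ 0.6076 -0.0784]
150 scene cross 216 [0.6091 0.0405] rect [36.4 37.3] 41.2 [0.6095 0.0412]
side square None
side bar None
side disc None
side hex None
side cross None
[[ 17 172 173]
 [ 18 215 152]
 [ 18 220 152]
 [ 18 219 149]
 [ 18 223 119]
 [ 18 221 171]
 [ 17 216  99]
 [ 17 214  94]
 [ 17 190 126]] [ 14  73 178] [ 14  89 106] [ 14  73 184]
```

View pics/crop1.png

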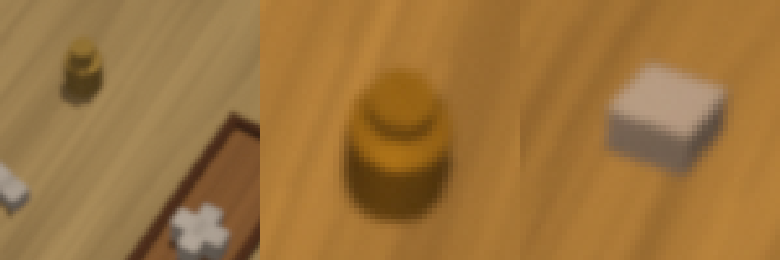

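```bash
cat >> h.py <<'E'
def tool():
    from scipy.spatial.transform import Rotation as Rt
    o=get_obs();R=Rt.from_quat(o['tool_rot']).as_matrix()
    return o,R,np.degrees(np.arctan2(R[1,1],R[0,1]))
def go(x,y,z,yaw):
    o,R,a=tool();d=R.T@(np.array([x,y,z])-o['position']);s=(a-yaw+90)%180-90
    print('t %.2f q1 %.2f q6 %.2f yaw %.2f'%(o['time'],o['q'][0],o['q'][5],a),'pos',o['position'].round(4),'-> move',d.round(4),'spin %.1f'%s,'rows %d'%max(np.ceil(np.linalg.norm(d)/.0417),np.ceil(abs(s)/7.16)))
E
python3 - <<'E'
from h import *
o,R,a=tool();m=cams.camera_model('wrist');print('cam in tool',R.T@(-m['R'].T@m['t']-o['position']),'optic',R.T@m['R'][2])
for n,p in(('scene',(312.3,169.2)),('side',(357.5,309))):print('knob',ray(cams.camera_model(n),[p],.05))
go(.5705,-.38,.2,-11.5)
E
```

```text
cam in tool [ 0.08195392 -0.00028352 -0.16129981] optic [-2.93706930e-01 -6.57243946e-04  9.55895291e-01]
knob [[0.44878272 0.13326992]]
knob [[0.44096065 0.1390415 ]]
t 0.15 q1 0.94 q6 -0.18 yaw 64.29 pos [0.2708 0.5627 0.2218] -> move [-0.679  -0.7192  0.0228] spin 75.8 rows 24
```

>>> servo_tool:
  moves: "-0.66 -0.70 0.02 75.8 0.087;-0.66 -0.70 0.02 75.8 0.087;-0.66 -0.70 0.02 75.8 0.087;-0.66 -0.70 0.02 75.8 0.087;-0.66 -0.70 0.02 75.8 0.087;-0.66 -0.70 0.02 75.8 0.087;-0.66 -0.70 0.02 75.8 0.087;-0.66 -0.70 0.02 75.8 0.087;-0.66 -0.70 0.02 75.8 0.087;-0.66 -0.70 0.02 75.8 0.087"

```text
time: 0.98
position: [0.3972, 0.1642, 0.2139]
tool_rot: [0.753, 0.658, 0.0, 0.0]
ft_force: [0.7, -0.6, -0.4]
grip_width: 0.0869
grip_force: 0.0
```

```bash
python3 -c "
from h import *
go(.5705,-.336,.2,-11.5)"
```

```text
t 0.98 q1 0.13 q6 0.26 yaw -7.67 pos [0.3972 0.1642 0.2139] -> move [-0.4726  0.2385  0.0139] spin 3.8 rows 13
```

>>> servo_tool:
  moves: "-0.473 0.239 0.014 3.8 0.087;-0.473 0.239 0.014 3.8 0.087;-0.473 0.239 0.014 3.8 0.087;-0.473 0.239 0.014 3.8 0.087;-0.473 0.239 0.014 3.8 0.087;-0.473 0.239 0.014 3.8 0.087;-0.473 0.239 0.014 3.8 0.087;-0.473 0.239 0.014 3.8 0.087;-0.473 0.239 0.014 3.8 0.087;-0.473 0.239 0.014 3.8 0.087"

```text
time: 1.82
position: [0.536, -0.2287, 0.2026]
tool_rot: [0.773, 0.635, -0.0, -0.0]
ft_force: [1.6, -0.3, 0.1]
grip_width: 0.0872
grip_force: 0.0
```

```bash
python3 -c "
from h import *
go(.5705,-.336,.2,-11.5)"
```

```text
t 1.82 q1 -0.60 q6 -0.40 yaw -11.17 pos [ 0.536  -0.2287  0.2026] -> move [-0.0986  0.0546  0.0025] spin 0.3 rows 3
```

>>> servo_tool:
  moves: "-0.099 0.055 0.002 0.3 0.087;-0.099 0.055 0.002 0.3 0.087;-0.099 0.055 0.002 0.3 0.087;-0.099 0.055 0.002 0.3 0.087;-0.099 0.055 0.002 0.3 0.087"

```text
time: 2.23
position: [0.5705, -0.3359, 0.1999]
tool_rot: [0.775, 0.632, 0.0, -0.001]
ft_force: [-1.3, -0.1, 0.5]
grip_width: 0.0867
grip_force: 0.0
```

```bash
cat >> h.py <<'E'
def wshot(name):
    m=cams.camera_model('wrist');im=cams.camera('wrist');cv2.imwrite(f'pics/{name}.png',im);return m,im
E
python3 -c "
from h import *
m,im=wshot('w_sq')
for s,v in((75,110),(60,140)):
  M=whitemask(im,s,v);M[285:]=0
  b=blob(M,(320,200),120)
  for z in(.024,):
    q=b[2].reshape(-1,2);r=cv2.minAreaRect((ray(m,q,z)*1e4).astype('f4'))
    print(b[0],b[1],np.array(r[0])/1e4,np.array(r[1])/10,r[2])
go(.5705,-.336,.2,-11.5)"
```

```text
[323.49336991 209.11568358] 2187 [ 0.56993232 -0.33426157] [44.00575256 40.80982056] 79.41793823242188
[323.52062663 210.44438642] 1915 [ 0.57000103 -0.33555286] [40.15522766 39.66898193] 80.52267456054688
t 2.28 q1 -0.70 q6 -0.50 yaw -11.50 pos [ 0.57   -0.3341  0.1999] -> move [-0.0018  0.0008 -0.0001] spin 0.0 rows 1
```

View pics/w_sq.png

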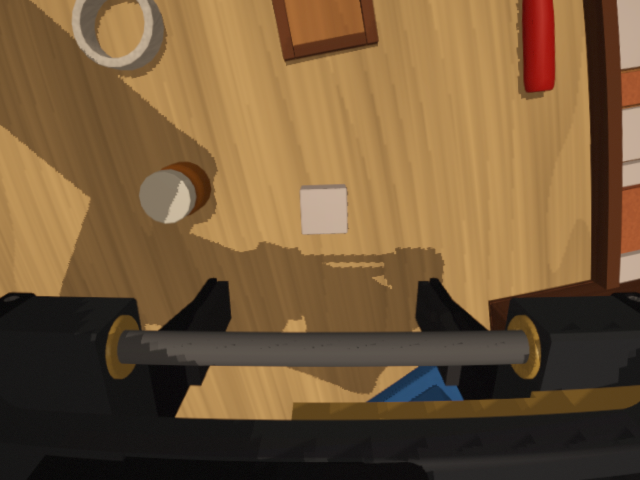

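The square is at (323,210), at about (0.570, -0.335) with tool yaw near -10°. It measures 40–44 mm, as it should. I'll descend and grip.

>>> servo_tool:
  moves: "-0.001 0 0.08 -1.2 0.087;-0.001 0 0.13 -1.2 0.087;-0.001 0 0.16 -1.2 0.087;-0.001 0 0.18 -1.2 0.087;-0.001 0 0.19 -1.2 0.087;-0.001 0 0.19 -1.2 0.087;-0.001 0 0.19 -1.2 0.04;-0.001 0 0.19 -1.2 0.03;-0.001 0 0.19 -1.2 0.03;-0.001 0 0.19 -1.2 0.03"
  grip_force: 25

```text
time: 3.12
position: [0.5721, -0.3363, 0.0137]
tool_rot: [0.767, 0.641, 0.0, 0.002]
ft_force: [-0.5, -0.7, 0.2]
grip_width: 0.068
grip_force: 0.0
```

>>> servo_tool:
  moves: "0 0 0 0 0.03;0 0 0 0 0.03;0 0 0 0 0.03"

```text
time: 3.37
position: [0.5709, -0.3357, 0.0118]
tool_rot: [0.767, 0.641, 0.0, 0.001]
ft_force: [0.1, 0.1, -0.2]
grip_width: 0.0483
grip_force: 0.0
```

```bash
python3 -c "
from h import *
go(.608,-.018,.13,-1)"
```

```text
t 3.37 q1 -0.70 q6 -0.52 yaw -10.24 pos [ 0.5709 -0.3357  0.0118] -> move [ 0.3192 -0.0198 -0.1184] spin -9.2 rows 9
```

>>> servo_tool:
  moves: "0 0 0.002 0 0.03;0 0 0.002 0 0.03;0 0 0.002 0 0.03;0 0 0.002 0 0.03"

```text
time: 3.7
position: [0.571, -0.3358, 0.0097]
tool_rot: [0.767, 0.641, 0.0, 0.001]
ft_force: [0.3, -0.4, 5.3]
grip_width: 0.0416
grip_force: 25.0
```

>>> servo_tool:
  moves: "0 0 -0.03 0 0.03;0 0 -0.07 0 0.03;0 0 -0.12 0 0.03;0 0 -0.15 0 0.03;0 0 -0.15 0 0.03"

```text
time: 4.12
position: [0.5749, -0.3388, 0.1675]
tool_rot: [0.767, 0.641, 0.001, 0.008]
ft_force: [0.7, -1.1, -0.3]
grip_width: 0.0413
grip_force: 25.0
```

```bash
python3 -c "
from h import *
go(.608,-.018,.18,-1)"
```

```text
t 4.12 q1 -0.70 q6 -0.52 yaw -10.23 pos [ 0.5749 -0.3388  0.1675] -> move [ 0.3215 -0.0242 -0.0154] spin -9.2 rows 8
```

>>> servo_tool:
  moves: "0.24 -0.01 -0.08 -9.2 0.03;0.24 -0.01 -0.08 -9.2 0.03;0.24 -0.01 -0.08 -9.2 0.03;0.24 -0.01 -0.08 -9.2 0.03;0.24 -0.01 -0.08 -9.2 0.03;0.24 -0.01 -0.08 -9.2 0.03;0.24 -0.01 -0.08 -9.2 0.03;0.24 -0.01 -0.08 -9.2 0.03;0.24 -0.01 -0.08 -9.2 0.03;0.24 -0.01 -0.08 -9.2 0.03"

```text
time: 4.95
position: [0.6028, -0.0986, 0.2376]
tool_rot: [0.714, 0.7, -0.001, -0.001]
ft_force: [-0.4, -0.3, -1.5]
grip_width: 0.0417
grip_force: 25.0
```

```bash
python3 -c "
from h import *
m,im=wshot('w_st')
go(.608,-.018,.18,-1)"
```

```text
t 5.00 q1 -0.35 q6 -0.32 yaw -1.14 pos [ 0.6028 -0.0989  0.2377] -> move [0.081  0.0037 0.0577] spin -0.1 rows 3
```

View pics/w_st.png

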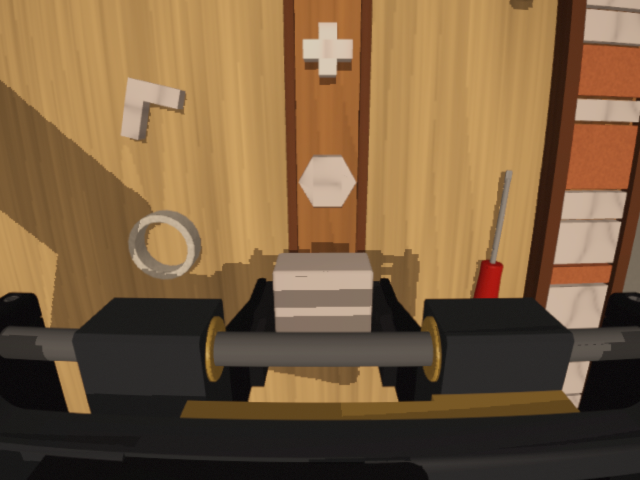

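The cross is at (328,49) and the hexagon at (327,182). The stone is held level at (323,290). Next I'll measure the strip from this view.

```bash
cat > strip.py <<'E'
from h import *
# camera model at the picture: arm at rest, unchanged since
m=cams.camera_model('wrist');im=cv2.imread('pics/w_st.png');P={}
for k,p in dict(hex=(327,182),cross=(328,49)).items():
    for s,v in((75,110),(60,140)):
        b=blob(whitemask(im,s,v),p,15);q=ray(m,b[2].reshape(-1,2),.029)
        lo,hi=q.min(0),q.max(0);print(k,b[0],'centroid',ray(m,[b[0]],.029)[0].round(4),'bbox c',((lo+hi)/2).round(4),'size',(hi-lo).round(4))
h=cv2.cvtColor(im,cv2.COLOR_BGR2HSV)
for r in(15,110,225):
    row=h[r,275:385,2].astype(int);s=np.where(row<95)[0]+275
    e=[s[0],s[-1]];a=ray(m,[(e[0],r),(e[1],r)],.011);print(r,e,a.round(4),'mid',a.mean(0).round(4),'w',np.ptp(a[:,0]).round(4))
E
python3 strip.py
```

```text
hex [326.90375587 180.70892019] centroid [ 0.6056 -0.0766] bbox c [ 0.6061 -0.0768] size [0.053  0.0479]
hex [327.07171118 181.07220574] centroid [ 0.6058 -0.077 ] bbox c [ 0.6057 -0.0773] size [0.0519 0.0469]
cross [327.13452088  49.36547912] centroid [0.6078 0.0411] bbox c [0.6081 0.0408] size [0.0437 0.0449]
cross [327.17356475  48.52069426] centroid [0.6079 0.0418] bbox c [0.6077 0.0416] size [0.0426 0.0431]
15 [np.int64(293), np.int64(361)] [[0.5773 0.0747]
 [0.6396 0.0735]] mid [0.6084 0.0741] w 0.0623
110 [np.int64(359), np.int64(360)] [[ 0.6378 -0.0114]
 [ 0.6387 -0.0114]] mid [ 0.6382 -0.0114] w 0.001Traceback (most recent call last):
  File "strip.py", line 11, in <module>
    e=[s[0],s[-1]];a=ray(m,[(e[0],r),(e[1],r)],.011);print(r,e,a.round(4),'mid',a.mean(0).round(4),'w',np.ptp(a[:,0]).round(4))
       ~^^^
IndexError: index 0 is out of bounds for axis 0 with size 0
```

>>> servo_tool:
  moves: "0.040 0.002 0.04 -0.1 0.03;0.081 0.0025 0.08 -0.1 0.03;0.081 0.0025 0.12 -0.1 0.03;0.081 0.0025 0.15 -0.1 0.03;0.081 0.0025 0.17 -0.1 0.03;0.081 0.0025 0.17 -0.1 0.03;0.081 0.0025 0.17 -0.1 0.03;0.081 0.0025 0.17 -0.1 0.03"

```text
time: 5.67
position: [0.6088, -0.0181, 0.07]
tool_rot: [0.713, 0.701, 0.001, 0.001]
ft_force: [0.3, 0.5, -0.6]
grip_width: 0.042
grip_force: 25.0
```

```bash
python3 -c "
from h import *
go(.6068,-.0178,.015,-1)"
```

```text
t 5.67 q1 -0.21 q6 -0.19 yaw -1.03 pos [ 0.6088 -0.0181  0.07  ] -> move [ 0.0003 -0.0021  0.055 ] spin -0.0 rows 2
```

>>> servo_tool:
  moves: "0 -0.0015 0.03 0 0.03;0 -0.0015 0.045 0 0.03;0 -0.0015 0.05 0 0.03;0 -0.0015 0.053 0 0.03;0 -0.0015 0.055 0 0.03;0 -0.0015 0.055 0 0.03;0 -0.0015 0.055 0 0.03"

```text
time: 6.25
position: [0.607, -0.0168, 0.0153]
tool_rot: [0.713, 0.701, 0.001, 0.001]
ft_force: [-0.3, 0.4, -2.0]
grip_width: 0.0417
grip_force: 25.0
```

>>> servo_tool:
  moves: "0 0 0.0007 0 0.03;0 0 0.001 0 0.03;0 0 0.001 0 0.03"

```text
time: 6.5
position: [0.6069, -0.0167, 0.0147]
tool_rot: [0.713, 0.701, 0.001, 0.001]
ft_force: [-0.4, -0.5, 5.6]
grip_width: 0.0418
grip_force: 25.0
```

>>> servo_tool:
  moves: "0 0 0 0 0.055;0 0 0 0 0.07;0 0 0 0 0.08;0 0 0 0 0.087;0 0 0 0 0.087;0 0 -0.03 0 0.087;0 0 -0.07 0 0.087;0 0 -0.11 0 0.087;0 0 -0.15 0 0.087;0 0 -0.19 0 0.087"

```text
time: 7.33
position: [0.6053, -0.0164, 0.2044]
tool_rot: [0.713, 0.701, -0.0, -0.0]
ft_force: [1.7, 0.1, -1.6]
grip_width: 0.0862
grip_force: 0.0
```

```bash
python3 -c "
from h import *
go(.554,.348,.2,-4)"
```

```text
t 7.33 q1 -0.21 q6 -0.20 yaw -0.93 pos [ 0.6053 -0.0164  0.2044] -> move [ 0.3635 -0.0572  0.0045] spin 3.1 rows 9
```

Move to the bar, taking a wrist picture on the way to check the square.

```bash
python3 -c "
from h import *
m,im=wshot('w_sq2')
M=whitemask(im,60,140);M[285:]=0
for p in((320,210),):
  b=blob(M,p,50);r=cv2.minAreaRect((ray(m,b[2].reshape(-1,2),.029)*1e4).astype('f4'));print(b[0],np.array(r[0])/1e4,r[1],r[2])"
```

```text
[324.85321101 211.90933621] [ 0.60526445 -0.01731831] (390.90557861328125, 404.7810363769531) 0.06398794054985046
```

>>> servo_tool:
  moves: "0.363 -0.057 0 3.1 0.087;0.363 -0.057 0 3.1 0.087;0.363 -0.057 0 3.1 0.087;0.363 -0.057 0 3.1 0.087;0.363 -0.057 0 3.1 0.087;0.363 -0.057 0 3.1 0.087;0.363 -0.057 0 3.1 0.087;0.363 -0.057 0 3.1 0.087;0.363 -0.057 0 3.1 0.087;0.363 -0.057 0 3.1 0.087"

```text
time: 8.22
position: [0.5528, 0.3541, 0.2024]
tool_rot: [0.729, 0.684, 0.001, -0.001]
ft_force: [0.3, 0.4, 0.6]
grip_width: 0.0869
grip_force: 0.0
```

>>> servo_tool:
  moves: "0 0 0 0 0.087;0 0 0 0 0.087"

```text
time: 8.38
position: [0.5544, 0.347, 0.2023]
tool_rot: [0.731, 0.682, -0.001, 0.0]
ft_force: [0.2, 0.1, -0.2]
grip_width: 0.087
grip_force: 0.0
```

```bash
python3 -c "
from h import *
m,im=wshot('w_bar')
go(.554,.348,.2,-4)
for s,v in((75,110),(60,140)):
  M=whitemask(im,s,v);M[285:]=0
  for p in((320,210),(210,240)):
    b=blob(M,p,70)
    if b:
      r=cv2.minAreaRect((ray(m,b[2].reshape(-1,2),.024)*1e4).astype('f4'));print(b[0],np.array(r[0])/1e4,r[1],r[2])"
```

```text
t 8.43 q1 0.39 q6 0.46 yaw -4.07 pos [0.5547 0.3463 0.2024] -> move [ 0.0016 -0.0009  0.0024] spin -0.1 rows 1
[321.28016529 205.40661157] [0.55223071 0.35161057] (323.28485107421875, 619.2467041015625) 84.52635192871094
[227.96735905 261.67833828] [0.4592395  0.30435886] (468.6986389160156, 441.80511474609375) 82.69271087646484
[321.10568295 206.90279163] [0.55192969 0.3500417 ] (288.72991943359375, 616.7030639648438) 84.77635192871094
[223.41935484 262.95391705] [0.45540591 0.30251697] (396.9676513671875, 346.4690856933594) 72.90961456298828
```

View pics/w_bar.png

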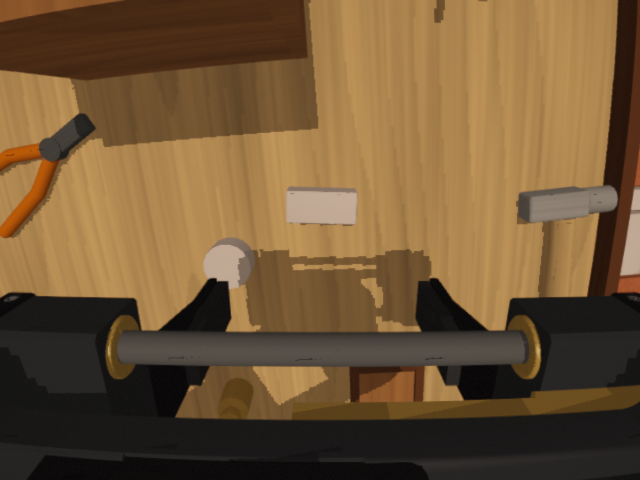

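The bar's long side runs along image x at (321,206), so the tool needs a turn of about -89°. The disc is at (228,263). The box's bottom edge passes near (308,55) and needs a clearance check. The square is well placed at (0.605, -0.017).

```bash
python3 -c "
from h import *
m=cams.camera_model('wrist');print(ray(m,[(308,55),(80,78)],0))
print(ray(cams.camera_model('scene'),[(413,99),(347,68)],0))
go(.552,.3505,.2,84.6)"
```

```text
[[0.55001789 0.4811758 ]
 [0.33976032 0.48188175]]
[[0.52663952 0.49546138]
 [0.32323553 0.51525349]]
t 8.43 q1 0.39 q6 0.46 yaw -4.07 pos [0.5547 0.3463 0.2024] -> move [ 0.004  -0.003   0.0024] spin -88.7 rows 13
```

>>> servo_tool:
  moves: "0.004 -0.003 0 -70 0.07;0.004 -0.003 0 -70 0.07;0.004 -0.003 0 -70 0.07;0.004 -0.003 0 -70 0.07;0.004 -0.003 0 -70 0.07;0.004 -0.003 0 -70 0.07;0.004 -0.003 0 -70 0.07;0.004 -0.003 0 -70 0.07;0.004 -0.003 0 -70 0.07;0.004 -0.003 0 -70 0.07"

```text
time: 9.27
position: [0.5528, 0.3494, 0.2028]
tool_rot: [0.207, 0.978, -0.0, -0.0]
ft_force: [-0.0, -0.2, -0.3]
grip_width: 0.0702
grip_force: 0.0
```

>>> servo_tool:
  moves: "0 0 0.01 -18.7 0.07;0 0 0.04 -18.7 0.07;0 0 0.08 -18.7 0.07;0 0 0.08 -18.7 0.07;0 0 0.08 -18.7 0.07"

```text
time: 9.68
position: [0.5507, 0.3492, 0.1207]
tool_rot: [0.049, 0.999, -0.002, -0.003]
ft_force: [0.2, 0.2, 0.4]
grip_width: 0.0699
grip_force: 0.0
```

```bash
python3 -c "
from h import *
go(.552,.3505,.01,84.6)
m,im=wshot('w_bar2')
M=whitemask(im,60,140);M[300:]=0
b=blob(M,(320,230),90);r=cv2.minAreaRect((ray(m,b[2].reshape(-1,2),.024)*1e4).astype('f4'));print(b[0],np.array(r[0])/1e4,r[1],r[2])"
```

```text
t 9.68 q1 0.39 q6 -1.08 yaw 84.41 pos [0.5507 0.3492 0.1207] -> move [-0.0018  0.0018  0.1107] spin -0.2 rows 3
[324.0733945  198.22018349] [0.52123013 0.35277659] (278.5024108886719, 20.764957427978516) 84.4794692993164
```

>>> servo_tool:
  moves: "-0.001 0.0015 0.04 0 0.07;-0.001 0.0015 0.08 0 0.07;-0.001 0.0015 0.1 0 0.07;-0.001 0.0015 0.11 0 0.07;-0.001 0.0015 0.111 0 0.07;-0.001 0.0015 0.111 0 0.07;-0.001 0.0015 0.111 0 0.04;-0.001 0.0015 0.111 0 0.018;-0.001 0.0015 0.111 0 0.018;-0.001 0.0015 0.111 0 0.018"

```text
time: 10.57
position: [0.554, 0.3534, 0.0133]
tool_rot: [0.047, 0.999, 0.0, 0.001]
ft_force: [0.6, 0.1, 0.0]
grip_width: 0.051
grip_force: 0.0
```

>>> servo_tool:
  moves: "0 0 0 0 0.018;0 0 0 0 0.018;0 0 0 0 0.018;0 0 0 0 0.018;0 0 0 0 0.018"

```text
time: 10.98
position: [0.5531, 0.3527, 0.012]
tool_rot: [0.046, 0.999, -0.0, -0.0]
ft_force: [-0.5, -0.7, 1.6]
grip_width: 0.0294
grip_force: 25.0
```

>>> servo_tool:
  moves: "0 0 -0.03 0 0.018;0 0 -0.07 0 0.018;0 0 -0.11 0 0.018;0 0 -0.15 0 0.018;0 0 -0.17 0 0.018;0 0 -0.17 0 0.018"

```text
time: 11.48
position: [0.5567, 0.3548, 0.1882]
tool_rot: [0.046, 0.999, 0.003, 0.006]
ft_force: [0.4, 1.0, -0.3]
grip_width: 0.0299
grip_force: 25.0
```

```bash
python3 -c "
from h import *
go(.6045,-.148,.18,-1)"
```

```text
t 11.48 q1 0.40 q6 -1.08 yaw 84.68 pos [0.5567 0.3548 0.1882] -> move [-0.0942 -0.4962  0.0062] spin 85.7 rows 13
```

>>> servo_tool:
  moves: "-0.094 -0.496 0 85.7 0.018;-0.094 -0.496 0 85.7 0.018;-0.094 -0.496 0 85.7 0.018;-0.094 -0.496 0 85.7 0.018;-0.094 -0.496 0 85.7 0.018;-0.094 -0.496 0 85.7 0.018;-0.094 -0.496 0 85.7 0.018;-0.094 -0.496 0 85.7 0.018;-0.094 -0.496 0 85.7 0.018;-0.094 -0.496 0 85.7 0.018"

```text
time: 12.32
position: [0.5913, -0.0634, 0.1803]
tool_rot: [0.625, 0.781, -0.0, -0.001]
ft_force: [1.3, -0.3, -1.2]
grip_width: 0.03
grip_force: 25.0
```

```bash
python3 -c "
from h import *
go(.6045,-.148,.12,-1)"
```

```text
t 12.32 q1 -0.29 q6 -0.52 yaw 12.68 pos [ 0.5913 -0.0634  0.1803] -> move [-0.0855 -0.0056  0.0601] spin 13.7 rows 3
```

>>> servo_tool:
  moves: "-0.0855 -0.0056 0.02 13.7 0.018;-0.0855 -0.0056 0.06 13.7 0.018;-0.0855 -0.0056 0.06 13.7 0.018;-0.0855 -0.0056 0.06 13.7 0.018;-0.0855 -0.0056 0.06 13.7 0.018;-0.0855 -0.0056 0.06 13.7 0.018"

```text
time: 12.82
position: [0.6057, -0.1454, 0.1213]
tool_rot: [0.711, 0.703, -0.0, -0.001]
ft_force: [0.3, -0.3, -0.4]
grip_width: 0.0294
grip_force: 25.0
```

```bash
python3 -c "
from h import *
m,im=wshot('w_b3')
go(.6045,-.148,.017,-1)
for p in((326,130),(326,30)):
  for s,v in((75,110),(60,140)):
    M=whitemask(im,s,v)
    b=blob(M,p,45)
    if b:print(b[0],b[1],ray(m,[b[0]],.029))"
```

```text
t 12.87 q1 -0.41 q6 -0.40 yaw -0.58 pos [ 0.6063 -0.1451  0.1222] -> move [-0.0029 -0.0017  0.1052] spin 0.4 rows 3
[323.51826625 138.13106295] 4845 [[ 0.60571926 -0.07697557]]
[323.55153439 137.91915344] 4725 [[ 0.60574194 -0.07684267]]
[322.58493178  39.75321337] 5057 [[ 0.60576546 -0.01813689]]
[322.57079459  37.77810651] 4732 [[ 0.60576926 -0.01700571]]
```

View pics/w_b3.png

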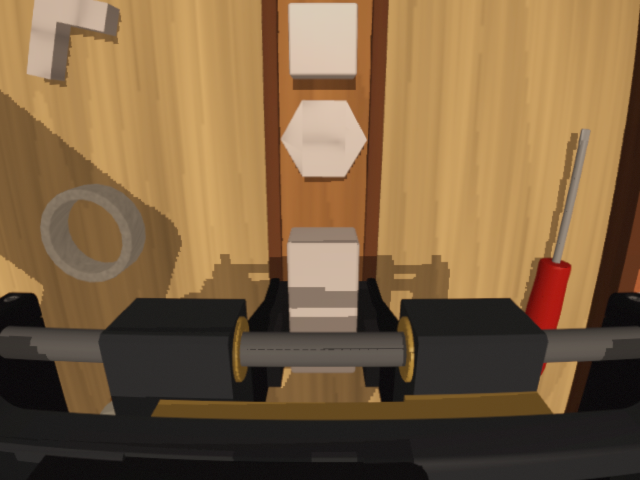

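The square and hexagon are in line at (323,40) and (323,138). The bar is held aligned at (323,290). I'll lower it.

>>> servo_tool:
  moves: "-0.004 -0.0015 0.04 0.4 0.018;-0.004 -0.0015 0.07 0.4 0.018;-0.004 -0.0015 0.09 0.4 0.018;-0.004 -0.0015 0.097 0.4 0.018;-0.004 -0.0015 0.101 0.4 0.018;-0.004 -0.0015 0.104 0.4 0.018;-0.004 -0.0015 0.105 0.4 0.018;-0.004 -0.0015 0.105 0.4 0.018"

```text
time: 13.53
position: [0.6058, -0.1505, 0.0183]
tool_rot: [0.713, 0.701, 0.0, 0.001]
ft_force: [-0.5, -0.4, -0.6]
grip_width: 0.0296
grip_force: 25.0
```

>>> servo_tool:
  moves: "0 0 0.0007 0 0.018;0 0 0.0007 0 0.018"

```text
time: 13.7
position: [0.6054, -0.1506, 0.0172]
tool_rot: [0.714, 0.701, 0.0, 0.001]
ft_force: [-0.5, -0.2, -0.2]
grip_width: 0.0298
grip_force: 25.0
```

>>> servo_tool:
  moves: "0.001 0 0.0008 0 0.018;0.001 0 0.0012 0 0.018;0.001 0 0.0012 0 0.018"

```text
time: 13.95
position: [0.6054, -0.1505, 0.017]
tool_rot: [0.713, 0.701, -0.0, 0.001]
ft_force: [-1.7, -1.8, 8.0]
grip_width: 0.0296
grip_force: 25.0
```

>>> servo_tool:
  moves: "0 0 0 0 0.05;0 0 0 0 0.07;0 0 0 0 0.08;0 0 0 0 0.087;0 0 0 0 0.087;0 0 -0.03 0 0.087;0 0 -0.07 0 0.087;0 0 -0.11 0 0.087;0 0 -0.15 0 0.087;0 0 -0.19 0 0.087"

```text
time: 14.78
position: [0.6042, -0.149, 0.2065]
tool_rot: [0.714, 0.701, -0.0, -0.0]
ft_force: [1.2, -0.9, 0.1]
grip_width: 0.0841
grip_force: 0.0
```

```bash
python3 -c "
from h import *
m,im=wshot('w_b4')
M=whitemask(im,60,140);M[290:]=0
b=blob(M,(320,210),50);r=cv2.minAreaRect((ray(m,b[2].reshape(-1,2),.029)*1e4).astype('f4'));print(b[0],np.array(r[0])/1e4,r[1],r[2])
go(.457,.301,.2,-1)"
```

```text
[324.12651478 210.91371789] [ 0.60433477 -0.14981052] (612.9310913085938, 276.4579772949219) 88.47673034667969
t 14.83 q1 -0.42 q6 -0.40 yaw -1.02 pos [ 0.6092 -0.1509  0.2157] -> move [ 0.4492 -0.1605  0.0107] spin -0.0 rows 12
```

>>> servo_tool:
  moves: "0.449 -0.156 0.005 0 0.087;0.449 -0.156 0.005 0 0.087;0.449 -0.156 0.005 0 0.087;0.449 -0.156 0.005 0 0.087;0.449 -0.156 0.005 0 0.087;0.449 -0.156 0.005 0 0.087;0.449 -0.156 0.005 0 0.087;0.449 -0.156 0.005 0 0.087;0.449 -0.156 0.005 0 0.087;0.449 -0.156 0.005 0 0.087"

```text
time: 15.67
position: [0.4741, 0.2484, 0.2003]
tool_rot: [0.714, 0.701, -0.0, -0.0]
ft_force: [1.6, -0.4, -0.2]
grip_width: 0.0873
grip_force: 0.0
```

```bash
python3 -c "
from h import *
go(.457,.301,.2,-1)"
```

```text
t 15.67 q1 0.27 q6 0.29 yaw -1.06 pos [0.4741 0.2484 0.2003] -> move [ 0.0522 -0.0181  0.0003] spin -0.1 rows 2
```

>>> servo_tool:
  moves: "0.052 -0.018 0 0 0.087;0.052 -0.018 0 0 0.087;0.052 -0.018 0 0 0.087;0.052 -0.018 0 0 0.087"

```text
time: 16.0
position: [0.4578, 0.2992, 0.2003]
tool_rot: [0.713, 0.701, -0.0, 0.0]
ft_force: [-0.6, -0.2, -0.2]
grip_width: 0.087
grip_force: 0.0
```

```bash
python3 -c "
from h import *
m,im=wshot('w_d')
go(.457,.301,.2,-1)
for s,v in((75,110),(60,140)):
  M=whitemask(im,s,v);M[290:]=0
  b=blob(M,(320,205),50);r=cv2.minAreaRect((ray(m,b[2].reshape(-1,2),.024)*1e4).astype('f4'));print(b[0],np.array(r[0])/1e4,r[1],r[2])"
```

```text
t 16.05 q1 0.37 q6 0.39 yaw -1.03 pos [0.4583 0.2983 0.2003] -> move [ 0.0027 -0.0014  0.0003] spin -0.0 rows 1
[323.98798799 209.65515516] [0.45780664 0.30016353] (468.9910583496094, 432.1421813964844) 89.11572265625
[323.30119284 207.25944334] [0.45785786 0.30404238] (338.13641357421875, 413.9610290527344) 89.11746215820312
```

View pics/w_d.png

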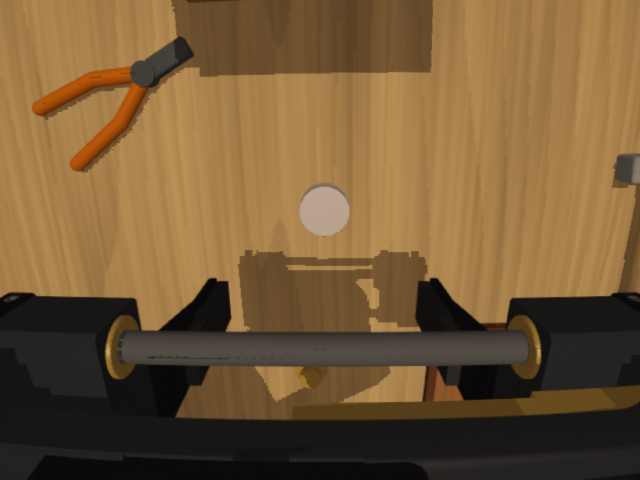

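The disc's top is at (325,211), so its centre is at about (0.458, 0.299), nearly under the tool.

>>> servo_tool:
  moves: "0.001 0 0.05 0 0.075;0.001 0 0.1 0 0.075;0.001 0 0.14 0 0.075;0.001 0 0.17 0 0.075;0.001 0 0.185 0 0.075;0.001 0 0.189 0 0.075;0.001 0 0.189 0 0.075;0.001 0 0.189 0 0.06;0.001 0 0.189 0 0.035;0.001 0 0.189 0 0.035"

```text
time: 16.88
position: [0.4598, 0.3003, 0.0136]
tool_rot: [0.714, 0.7, 0.002, 0.001]
ft_force: [-0.4, -0.5, 0.3]
grip_width: 0.0621
grip_force: 0.0
```

>>> servo_tool:
  moves: "0 0 0 0 0.035;0 0 0 0 0.035;0 0 0 0 0.035;0 0 0 0 0.035;0 0 0 0 0.035"

```text
time: 17.3
position: [0.4587, 0.3003, 0.0125]
tool_rot: [0.713, 0.701, 0.001, 0.0]
ft_force: [-1.0, -0.1, 6.6]
grip_width: 0.0441
grip_force: 25.0
```

>>> servo_tool:
  moves: "0 0 0 0 0.035;0 0 0 0 0.035;0 0 -0.03 0 0.035;0 0 -0.05 0 0.035;0 0 -0.08 0 0.035;0 0 -0.08 0 0.035"

```text
time: 17.8
position: [0.4609, 0.3014, 0.0958]
tool_rot: [0.713, 0.701, 0.004, 0.002]
ft_force: [1.5, 0.8, -0.9]
grip_width: 0.0442
grip_force: 25.0
```

```bash
python3 -c "
from h import *
go(.6089,.1012,.12,-1);print(get_obs()['grip_width'])
cv2.imwrite('pics/w_d2.png',cams.camera('wrist')[200:420,160:480]);print(get_obs()['grip_width'])"
```

```text
t 17.80 q1 0.38 q6 0.39 yaw -1.03 pos [0.4609 0.3014 0.0958] -> move [-0.1974  0.1518 -0.0236] spin -0.0 rows 6
0.0441932135413556
0.04384084044599905
```

View pics/w_d2.png

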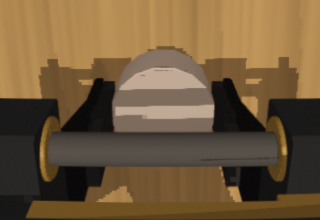

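The disc is held level between the fingers at about (325,290). I'll carry it to its place.

>>> servo_tool:
  moves: "-0.197 0.151 -0.03 0 0.035;-0.197 0.151 -0.03 0 0.035;-0.197 0.151 -0.03 0 0.035;-0.197 0.151 -0.03 0 0.035;-0.197 0.151 -0.03 0 0.035;-0.197 0.151 -0.03 0 0.035;-0.197 0.151 -0.03 0 0.035;-0.197 0.151 -0.03 0 0.035;-0.197 0.151 -0.03 0 0.035"

```text
time: 18.6
position: [0.6039, 0.1001, 0.1198]
tool_rot: [0.714, 0.7, -0.001, -0.002]
ft_force: [-0.0, -0.0, -0.5]
grip_width: 0.0442
grip_force: 25.0
```

```bash
python3 -c "
from h import *
go(.609,.1015,.0173,-1)"
```

```text
t 18.60 q1 -0.02 q6 0.00 yaw -1.11 pos [0.6039 0.1001 0.1198] -> move [0.0015 0.0056 0.1025] spin -0.1 rows 3
```

>>> servo_tool:
  moves: "0.001 0.003 0.04 0 0.035;0.001 0.003 0.07 0 0.035;0.001 0.003 0.085 0 0.035;0.001 0.003 0.095 0 0.035;0.001 0.003 0.099 0 0.035;0.001 0.003 0.101 0 0.035;0.001 0.003 0.102 0 0.035;0.001 0.003 0.102 0 0.035"

```text
time: 19.27
position: [0.6092, 0.1015, 0.0205]
tool_rot: [0.713, 0.701, 0.001, 0.001]
ft_force: [-0.2, -0.7, -0.2]
grip_width: 0.0439
grip_force: 25.0
```

>>> servo_tool:
  moves: "0 0 0.001 0 0.035;0 0 0.002 0 0.035;0 0 0.0025 0 0.035;0 0 0.0025 0 0.035"

```text
time: 19.6
position: [0.6089, 0.1011, 0.0176]
tool_rot: [0.714, 0.701, 0.0, 0.0]
ft_force: [0.5, -0.8, -0.0]
grip_width: 0.0447
grip_force: 25.0
```

>>> servo_tool:
  moves: "0 0 0.0007 0 0.035;0 0 0.0012 0 0.035;0 0 0.0012 0 0.035"

```text
time: 19.85
position: [0.609, 0.1011, 0.0175]
tool_rot: [0.714, 0.701, 0.0, 0.0]
ft_force: [-1.8, 0.2, 7.5]
grip_width: 0.0442
grip_force: 25.0
```

>>> servo_tool:
  moves: "0 0 0 0 0.06;0 0 0 0 0.075;0 0 0 0 0.087;0 0 0 0 0.087;0 0 0 0 0.087;0 0 -0.03 0 0.087;0 0 -0.07 0 0.087;0 0 -0.11 0 0.087;0 0 -0.15 0 0.087;0 0 -0.19 0 0.087"

```text
time: 20.68
position: [0.6081, 0.1012, 0.2074]
tool_rot: [0.714, 0.701, -0.0, -0.0]
ft_force: [0.3, -0.1, -0.5]
grip_width: 0.0867
grip_force: 0.0
```

>>> servo_tool:
  moves: "0.03 -0.165 -0.01 0 0.087;0.03 -0.165 -0.01 0 0.087;0.03 -0.165 -0.01 0 0.087;0.03 -0.165 -0.01 0 0.087;0.03 -0.165 -0.01 0 0.087;0.03 -0.165 -0.01 0 0.087;0.03 -0.165 -0.01 0 0.087"

```text
time: 21.27
position: [0.4451, 0.1343, 0.2164]
tool_rot: [0.713, 0.701, 0.001, 0.001]
ft_force: [0.6, -0.3, -0.7]
grip_width: 0.087
grip_force: 0.0
```

```bash
python3 -c "
from h import *
m,im=wshot('w_w')
go(.445,.136,.2,-1)
M=brass(im);M[290:]=0
b=blob(M,(320,205),60)
if b:
  r=cv2.boundingRect(b[2]);print(b[0],b[1],r,ray(m,[b[0]],.03))
s=cams.camera('scene');ms=cams.camera_model('scene')
b=blob(whitemask(s,60,140),(382,200),25)
if b:print('disc',b[0],b[1],ray(ms,[b[0]],.029))
cv2.imwrite('pics/two.png',np.hstack([im[100:420,160:480],cv2.resize(s[180:360,250:430],(320,320))]))"
```

```text
t 21.32 q1 0.05 q6 0.07 yaw -1.06 pos [0.4461 0.1342 0.2164] -> move [ 0.0018 -0.0012  0.0164] spin -0.1 rows 1
[319.69053708 202.32651321] 1173 (302, 182, 36, 41) [[0.44175482 0.14031895]]
disc [369.23255814 217.26578073] 301 [[0.60916095 0.09674137]]
```

View pics/two.png

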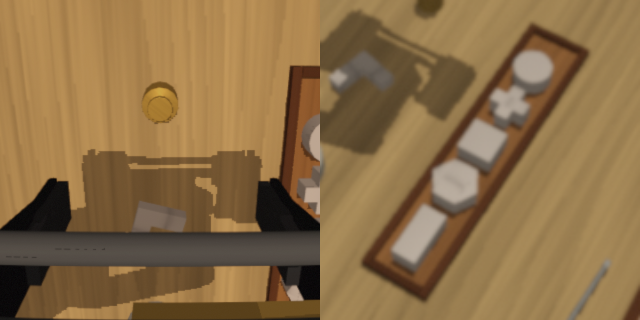

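The left panel shows the weight's knob at about (320,204) in the full frame. The right panel shows all four stones lying in the frame, in order.

```bash
python3 -c "
from h import *
m=cams.camera_model('wrist')
print(ray(m,[(320,204)],.05),ray(m,[(302,204),(338,204)],.034),ray(m,[(320,223)],.034),ray(m,[(320,182)],.0))
go(.4418,.1395,.2,-1)"
```

```text
[[0.44335457 0.14291996]] [[0.42686734 0.13970707]
 [0.45954041 0.13908587]] [[0.44283679 0.12152488]] [[0.44333435 0.15396293]]
t 21.37 q1 0.05 q6 0.07 yaw -1.08 pos [0.4463 0.134  0.2162] -> move [ 0.0054 -0.0047  0.0162] spin -0.1 rows 1
```

>>> servo_tool:
  moves: "0.005 -0.003 0.03 0 0.075;0.005 -0.003 0.07 0 0.075;0.005 -0.003 0.11 0 0.075;0.005 -0.003 0.15 0 0.075;0.005 -0.003 0.18 0 0.075;0.005 -0.003 0.2 0 0.075;0.005 -0.003 0.204 0 0.075;0.005 -0.003 0.204 0 0.075;0.005 -0.003 0.204 0 0.05;0.005 -0.003 0.204 0 0.025"

```text
time: 22.2
position: [0.4428, 0.1393, 0.0129]
tool_rot: [0.714, 0.701, 0.001, 0.001]
ft_force: [0.3, -0.4, 0.3]
grip_width: 0.0677
grip_force: 0.0
```

>>> servo_tool:
  moves: "0 0 0 0 0.025;0 0 0 0 0.025;0 0 0 0 0.025;0 0 0 0 0.025;0 0 0 0 0.025;0 0 0 0 0.025;0 0 0 0 0.025;0 0 0 0 0.025"
  grip_force: 30

```text
time: 22.87
position: [0.4422, 0.1393, 0.0123]
tool_rot: [0.714, 0.701, 0.001, 0.001]
ft_force: [1.1, -0.4, 5.1]
grip_width: 0.0332
grip_force: 30.0
```

>>> servo_tool:
  moves: "0 0 -0.03 0 0.025;0 0 -0.07 0 0.025;0 0 -0.11 0 0.025;0 0 -0.13 0 0.025;0 0 -0.13 0 0.025"

```text
time: 23.28
position: [0.4432, 0.1396, 0.1453]
tool_rot: [0.714, 0.701, 0.003, 0.002]
ft_force: [0.8, 0.5, -3.5]
grip_width: 0.0328
grip_force: 30.0
```

```bash
python3 -c "
from h import *
go(.606,-.0172,.12,-1)"
```

```text
t 23.28 q1 0.06 q6 0.08 yaw -1.04 pos [0.4432 0.1396 0.1453] -> move [-0.1538  0.1654  0.0264] spin -0.0 rows 6
```

>>> servo_tool:
  moves: "-0.154 0.165 0.02 0 0.025;-0.154 0.165 0.02 0 0.025;-0.154 0.165 0.02 0 0.025;-0.154 0.165 0.02 0 0.025;-0.154 0.165 0.02 0 0.025;-0.154 0.165 0.02 0 0.025;-0.154 0.165 0.02 0 0.025;-0.154 0.165 0.02 0 0.025;-0.154 0.165 0.02 0 0.025;-0.154 0.165 0.02 0 0.025"

```text
time: 24.12
position: [0.601, -0.0164, 0.1204]
tool_rot: [0.713, 0.701, -0.001, -0.002]
ft_force: [0.3, 0.2, -3.6]
grip_width: 0.0329
grip_force: 30.0
```

```bash
python3 -c "
from h import *
go(.606,-.0172,.0415,-1)
cv2.imwrite('pics/w_w2.png',cams.camera('wrist')[100:420,160:480])"
```

```text
t 24.12 q1 -0.21 q6 -0.20 yaw -1.00 pos [ 0.601  -0.0164  0.1204] -> move [-0.0008  0.0054  0.0789] spin -0.0 rows 2
```

View pics/w_w2.png

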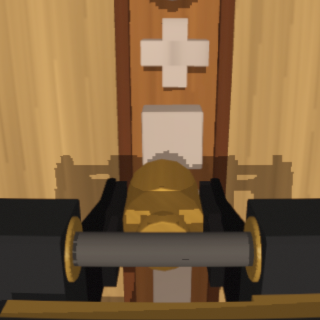

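The weight is held upright, in line with the square seen just behind it at about (332,235) in the full frame.

>>> servo_tool:
  moves: "-0.001 0.003 0.03 0 0.025;-0.001 0.003 0.05 0 0.025;-0.001 0.003 0.065 0 0.025;-0.001 0.003 0.072 0 0.025;-0.001 0.003 0.075 0 0.025;-0.001 0.003 0.077 0 0.025;-0.001 0.003 0.077 0 0.025"

```text
time: 24.75
position: [0.6068, -0.0186, 0.0454]
tool_rot: [0.713, 0.701, 0.0, 0.0]
ft_force: [-0.5, 0.2, -3.0]
grip_width: 0.0332
grip_force: 30.0
```

```bash
python3 -c "
from h import *
go(.606,-.0172,.0415,-1)"
```

```text
t 24.75 q1 -0.21 q6 -0.20 yaw -1.03 pos [ 0.6068 -0.0186  0.0454] -> move [ 0.0013 -0.0008  0.0039] spin -0.0 rows 1
```

>>> servo_tool:
  moves: "0.0012 -0.0005 0.001 0 0.025;0.0012 -0.0005 0.002 0 0.025;0.0012 -0.0005 0.003 0 0.025;0.0012 -0.0005 0.0035 0 0.025;0.0012 -0.0005 0.0035 0 0.025"

```text
time: 25.17
position: [0.606, -0.0176, 0.0416]
tool_rot: [0.714, 0.701, 0.0, 0.0]
ft_force: [0.5, 0.0, -4.2]
grip_width: 0.0329
grip_force: 30.0
```

>>> servo_tool:
  moves: "0 0 0.0007 0 0.025;0 0 0.0012 0 0.025;0 0 0.0012 0 0.025"

```text
time: 25.42
position: [0.606, -0.0177, 0.0414]
tool_rot: [0.714, 0.701, 0.0, 0.0]
ft_force: [-1.5, 0.4, 4.2]
grip_width: 0.0329
grip_force: 30.0
```

>>> servo_tool:
  moves: "0 0 0 0 0.05;0 0 0 0 0.07;0 0 0 0 0.08;0 0 0 0 0.087;0 0 0 0 0.087;0 0 0 0 0.087;0 0 -0.03 0 0.087;0 0 -0.07 0 0.087;0 0 -0.11 0 0.087;0 0 -0.15 0 0.087"

```text
time: 26.25
position: [0.6054, -0.0175, 0.1913]
tool_rot: [0.714, 0.701, -0.0, -0.001]
ft_force: [0.6, -0.4, 0.2]
grip_width: 0.0853
grip_force: 0.0
```

>>> servo_tool:
  moves: "0 0 0 0 0.087;0 0 0 0 0.087;0 0 0 0 0.087;0 0 0 0 0.087"

```text
time: 26.58
position: [0.6045, -0.0173, 0.1885]
tool_rot: [0.714, 0.701, -0.001, -0.002]
ft_force: [-1.3, -0.1, -0.8]
grip_width: 0.0866
grip_force: 0.0
```

```bash
python3 -c "
from h import *
m,im=wshot('end')
print(ray(m,[(320,204)],.079))"
```

```text
[[0.60139775 0.00415894]]
```

View pics/end.png

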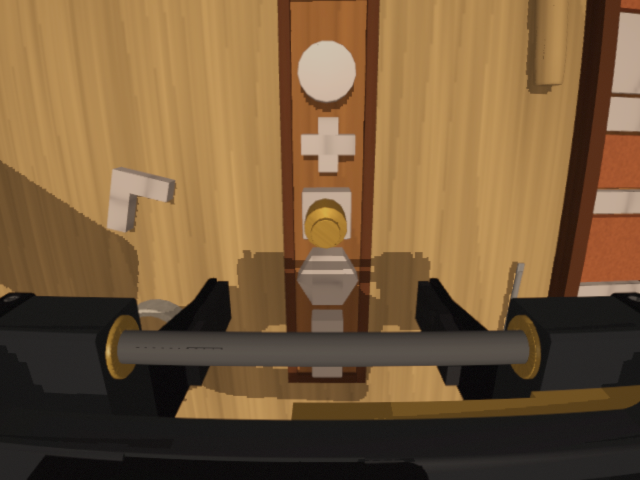

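The weight stands on the square, with its knob at (326,232) and the square's edges at about x 303–351, y 188–238. A last numeric check follows.

```bash
python3 -c "
from h import *
m=cams.camera_model('wrist')
print('knob',ray(m,[(326,232)],.079),'sq',ray(m,[(327,213.5)],.029),ray(m,[(303,190),(351,190),(303,237),(351,237)],.029))
M=whitemask(cv2.imread('pics/end.png'),60,140)
for p in((327,71),(328,145)):b=blob(M,p,15);print(ray(m,[b[0]],.029))"
```

```text
knob [[ 0.6052994  -0.01672191]] sq [[ 0.60634315 -0.01513525]] [[ 0.58652701  0.00548333]
 [ 0.62676362  0.00479897]
 [ 0.5851796  -0.03577489]
 [ 0.62687503 -0.03646856]]
[[0.60754935 0.09937969]]
[[0.6075593  0.04299012]]
```

The weight is within about 2 mm of the square's centre and the disc is 56 mm from the cross. I'll hand it in.

```bash
python3 -c "
from rig import job
print(job.hand_in())"
```

```text
the job is handed in; nothing more can be done
None
```

The job is handed in: square, bar and disc lie flat in the channel at their places, and the brass weight stands upright within about 2 mm of the square's centre; the hand-in call returned no verdict.

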